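# Restart the ink scale in grams and tare the small tin

### The job

The ink scale was left switched on. Press its round power key so that it springs out (off); the long unit key next to it must stand out too (grams), so press it if it is locked in, and only while the scale is off; then switch the scale on again with the pan still empty, so that the power key stays locked in. Now take the small open ink tin that stands between two closed tins near the scale, stand it upright in the middle of the pan and let go of it, press the square tare key fully, and after that press the small round memory key fully. Press one key at a time, press tare and memory only with the tin standing on the pan, leave the power and unit keys alone from when the tin is on the pan, and do not push the other tins and the jar about.

Things in the scene. Friction and masses are not known exactly. Their poses are not given: they have to be found in the camera images.
- ink_scale: Bench scale of grey metal on a 25 mm stone slab (262 x 256 mm), fixed. Origin: on the worktop under its centre; x to its back, y to its left, z up. Low at its front a panel sloping 40 degrees (outward normal -0.643, 0, 0.766) carries four keys in a row along y, left to right: round power, long unit, square tare, small round memory key, at y = 78, 26, -26, -78 mm.
- head_edge (a point): Middle of the lower front edge of the display head, a bar 30 mm thick and 232 mm wide that juts 46 mm out of the panel over the keys, its underside square to the panel and 27 mm up the slope from the key centres. Keys cannot be reached straight from above: tilt the tool about as the keys lean, 30 to 45 degrees. The head's highest edge is 145 mm above the worktop. Same axes as the keys' points.
- power_key_top (a point): Round power key, 24 mm across, at the left end of the row; its top is 17 mm off the panel when out. Site: centre of its flat top, moves with the key; z points straight out of the panel (press along -z), x up the slope, y along the row. 
- power_key (a joint): The power key: locked in = on, standing out = off. It is locked in at the start. Push-push catch: pressed fully and let go it stays locked in (joint about 0.007); pressed fully again and let go it springs out (about 0); a press short of 12 mm may not switch it. Joint: m of travel, 0 = out, 0.0125 = down at the stop. Spring 0.7 N at first, 1.3 N fully down.
- unit_key_top (a point): Long unit key, 30 mm along the row by 14 mm, second from the left; its top is 17 mm off the panel when out. Site: centre of its flat top, moves with the key; z points straight out of the panel (press along -z), x up the slope, y along the row. 
- unit_key (a joint): The unit key: standing out = grams, locked in = ounces; found in either state at the start. Push-push catch: pressed fully and let go it stays locked in (joint about 0.007); pressed fully again and let go it springs out (about 0); a press short of 12 mm may not switch it. Joint: m of travel, 0 = out, 0.0125 = down at the stop. Spring 0.7 N at first, 1.3 N fully down.
- tare_key_top (a point): Square tare key, 20 by 20 mm, third from the left; its top is 8 mm off the panel when up. Site: centre of its flat top, moves with the key; z points straight out of the panel (press along -z), x up the slope, y along the row. 
- tare_key (a joint): The tare key. Plain spring key, comes back by itself. Joint: m of travel, 0 = up, 0.005 = fully down at the stop. Spring 1.5 N at first, 3.5 N fully down.
- memory_key_top (a point): Small round memory key, 14 mm across, at the right end of the row; its top is 8 mm off the panel when up. Site: centre of its flat top, moves with the key; z points straight out of the panel (press along -z), x up the slope, y along the row. 
- memory_key (a joint): The memory key. Plain spring key, comes back by itself. Joint: m of travel, 0 = up, 0.005 = fully down at the stop. Spring 1.5 N at first, 3.5 N fully down.
- pan_centre (a point): Centre of the top face of the steel pan, a flat disc of 132 mm diameter, 6 mm thick, 102 mm above the worktop.
- pan: The steel pan itself, fixed on the scale; origin at the centre of its underside.
- small_tin: The smallest open ink tin, to be put on the pan: see small_tin_centre. Origin: centre of its underside.
- small_tin_centre (a point): Centre of the smallest open ink tin, half-way up (22.5 mm): a round tin without its lid, 67 mm outside diameter, 45 mm high, 0.12 to 0.25 kg. Grasp it across the outside, from above. Two taller tins crowd it on opposite sides with gaps of 5 to 20 mm; its two other sides are free.
- large_tin: Bystander: a larger open ink tin, 86 mm diameter, 60 mm high, loose, not to be used. Origin: centre of its underside.
- blue_tin: Bystander: closed ink tin beside the small tin, 80 mm diameter, 60 mm high, loose. Origin: centre of its underside.
- white_tin: Bystander: closed ink tin on the other side of the small tin, 89 mm diameter, 59 mm high, loose. Origin: centre of its underside.
- jar: Bystander: glass jar with a dark lid beside the larger open tin, 70 mm diameter, 86 mm high, loose. Origin: centre of its underside.
- red_tin: Bystander: closed ink tin beside the larger open tin, 91 mm diameter, 55 mm high, loose. Origin: centre of its underside.

How it is judged:
By the outcome, as a careful person would: the job done as asked, in the order asked, and still so for the second after the job is handed in, with the robot touching nothing.
It also fails if it takes over 67 s, if anything falls off the work surface, if the arm or the gripper's body presses on something with over 40 N, if the wrist force passes 120 N, or if a joint passes its speed limit or range.

### The arm

A 6-joint arm with a two-finger parallel gripper is mounted at the origin on a cart in front of the work surface, level with it; the furniture and walls round the work are solid. World frame = base frame: x ahead of the robot, y to its left, z up, the work surface at z = 0. Lengths are in mm, angles in rad, forces in N, time in s.
With the tool pointing down it reaches from about 300 to 825 mm from the base axis. Payload 5.4 kg.
Tool frame: the origin (TCP) lies at the very end of the fingers, on their centre line; the grasp point (between the pads) lies behind it (env.grip_depth is the z of the grasp point in the tool frame, in mm); z points along the fingers, y is the line along which they close (so a half turn about z gives the same grasp; the last joint's range is limited). The gripper opens to 92 mm and grips with 3 to 60 N. Pads are 20 mm wide; open, the fingers measure 128 mm over their backs; the gripper's body (75 mm by 189 mm) begins 69 mm behind the grasp point.
Start: joints at [-1.502, 0.158, 1.597, -0, 1.386, -0.21], TCP at [158.218, -552.787, 214.601] pointing down, gripper open.
Joint ranges: [-2.91, 2.91], [-0.94, 2.29], [0.18, 2.7], [-1.29, 4.43], [0.17, 2.64], [-3, 3]. Speed limits (rad/s): [2.57, 2.57, 3.14, 3.14, 3.14, 3.14].

### API

Orientations are given as a rotation vector (axis times angle).
In Python, from workcell import env gives the robot as it stands.
- The arm moves only by the tool servo_tool, never from a script. Its argument "commands" is a list of rows, each a list of 3 entries, a list of its own where there are three numbers: the finger opening in m, from 0 to 0.0919, then the shift along the tool's x, y, z in m, then the turn, a rotation vector about the tool's x, y, z in rad. A call has 1 to 12 rows; each row shifts and turns the commanded pose from where the row before left it, along the tool's axes as they then stand; what a row does not reach is not made up. A row lasts 1/10 s, in which the tool goes at most 50 mm and 8.59 degrees, less where a joint would pass 70% of its speed; a pose out of reach is approached as far as the arm can. A call with a gripper value outside its range is refused whole. The fingers move at their own pace and stop on an object; "grip_force" is the grip in N (left out, the last holds). Time passes only in rows, so rows that do not move let the fingers close. It gives the time, the measured TCP pose, the force, the opening and the grip force at its end, in the units of the state.
- env.sense(): the state, without advancing time (a new reading comes with each control period).
- env.capture(name): name is "scene" or "top"; returns the picture (400x640x3 uint8, red, green, blue); there is no depth.
- env.calibration(name): a dict with "fov_y" (degrees; the focal length in pixels is half the picture's height over the tangent of half this angle, whatever the lens; pixels are square), "cx", "cy" (the principal point, pixels), "k1" (the pictures are not rectified: a ray, as slopes to the right and down, at radius r is drawn at 1 + k1 r^2 times it, then the intrinsics apply), "cam_to_world" (4x4, takes a point from camera to world coordinates). Camera axes: x right, y up, looking along -z (the intrinsics and any distortion apply to the point x, -y, -z); pixel columns grow to the right and rows downward; lengths in mm; the calibration is good to about 2 mm. A picture is of the moment at which its call begins. calibration takes no time and is no camera call.
- env.finish_job(): hands the job in; it is judged then, once.
Trained networks look in the newest picture that a camera, given by its name, has taken for a name from the list of things; names that differ only in an ending like _2 or _b are one class to them, and where a whole thing is asked for, a point or a joint stands for the part that bears it (a point fixed in the world has none). Each returns a list of dicts, best first, with "p" (0 to 1); they miss things now and then, are a little off and sometimes report something else, mostly with a low value. They report only what shows in the picture. A call takes as long as a camera call.
- env.look_for(camera, label): "point" ([column, row] in pixels, amid what is visible of it).
- env.trace(camera, label): "pixels" (400x640 bool, what is visible of it) and "point" ([column, row] in pixels, amid what is visible of it).
The state is a dict: "time": time; "joint_pos": joint angles; "joint_velocities": joint speeds; "effort": joint torques, N m; "position": TCP position; "tcp_rot": TCP orientation; "wrist_force": force on the tool from outside, world axes, zero at the start; "ft_torque": the same for the moment, N m; "grip_width": finger opening in mm; "grasp_force": force on a finger pad.
Only numpy, scipy, OpenCV 4.12 (cv2) and the standard library are available. Lean on these libraries where they do the work, as an engineer would, in place of code of your own. Each camera call takes 0.05 s, during which the arm holds its last target. There are 200 camera calls.

## Working session

There is one attempt and no reset: what is moved stays moved. The work goes in short steps, Python scripts to look and compute and a tool call to move; the robot and the scene stay as the last step left them, time stands still between calls to the robot, and variables do not carry over. Pictures are saved under pics/ and viewed, at most 10 in all, crops included, and the job is handed in when it is done.

Besides the shell and the picture viewer there is one more tool, called after "Emit:" by a JSON object that holds its "fn" and its "kwargs", one argument or row to a line. servo_tool: Moves the arm, as the interface text tells. Its arguments: {"type":"object","properties":{"commands":{"type":"array","items":{"type":"array"}},"grip_force":{"type":"number"}},"required":["commands"]}

```bash
ls; mkdir -p pics
cat > h.py <<'E'
from workcell import env
import numpy as np, cv2
from scipy.spatial.transform import Rotation as R
def K(c):
    f=200/np.tan(np.radians(c["fov_y"])/2); return f
def ray(c,px):
    f=K(c); d=np.array([(px[0]-c["cx"])/f,(px[1]-c["cy"])/f])
    u=d.copy()
    for _ in range(20): u=d/(1+c["k1"]*(u@u))
    M=np.array(c["cam_to_world"]); v=M[:3,:3]@np.array([u[0],-u[1],-1]); return M[:3,3],v/np.linalg.norm(v)
def atz(c,px,z):
    o,v=ray(c,px); return o+v*(z-o[2])/v[2]
def proj(c,P):
    M=np.array(c["cam_to_world"]); q=M[:3,:3].T@(np.asarray(P,float)-M[:3,3]); u=np.array([q[0],-q[1]])/-q[2]
    return u*(1+c["k1"]*(u@u))*K(c)+[c["cx"],c["cy"]]
def tri(rs):
    A=np.zeros((3,3));b=np.zeros(3)
    for o,v in rs:
        m=np.eye(3)-np.outer(v,v);A+=m;b+=m@o
    return np.linalg.solve(A,b)
E
python3 - <<'E'
from h import *
for n in("scene","top"):
    im=env.capture(n); cv2.imwrite(f"pics/{n}0.png",im[:,:,::-1]); c=env.calibration(n)
    print(n,np.round(np.array(c["cam_to_world"]),3).tolist(),c["fov_y"],c["k1"])
C={n:env.calibration(n) for n in("scene","top")}
for l in ["power_key_top","unit_key_top","tare_key_top","memory_key_top","pan_centre","head_edge","small_tin_centre","small_tin","blue_tin","white_tin","large_tin","jar","red_tin"]:
    rs=[];s=l
    for n in C:
        r=env.look_for(n,l)
        s+=f" | {n} "+" ".join(f"{np.round(q['point'],1).tolist()}:{q['p']:.2f}" for q in r[:2])
        if r: rs.append(ray(C[n],r[0]["point"]))
    if len(rs)==2: s+=" -> "+str(np.round(tri(rs),1))
    print(s)
print(env.sense()["tcp_rot"],env.grip_depth,env.sense()["time"])
E
```

```text
pics
scene [[-0.745, 0.301, -0.595, -345.254], [-0.667, -0.337, 0.665, 1012.989], [-0.0, 0.892, 0.452, 789.137], [0.0, 0.0, 0.0, 1.0]] 46.823577162820214 -0.09526745670796598
top [[-0.028, 0.986, -0.162, 241.188], [-1.0, -0.029, -0.004, -0.142], [-0.008, 0.162, 0.987, 1809.01], [0.0, 0.0, 0.0, 1.0]] 42.69425756275014 -0.09577315783296524
power_key_top | scene  | top 
unit_key_top | scene [298.8, 220.0]:0.58 | top [413.4, 218.5]:0.27 -> [ 607.1 -244.1  -53.1]
tare_key_top | scene [391.5, 205.1]:0.36 | top 
memory_key_top | scene  | top 
pan_centre | scene [279.1, 199.3]:0.67 | top [303.0, 157.9]:0.76 -> [686.3  26.1  93.7]
head_edge | scene [287.2, 214.2]:0.95 | top [298.0, 173.1]:0.95 -> [637.5  42.9  60.6]
small_tin_centre | scene [392.8, 207.0]:0.41 | top [414.0, 218.9]:0.56 -> [ 474.5 -367.5  -13.1]
small_tin | scene [276.7, 291.3]:0.21 | top [413.6, 220.1]:0.58 -> [ 671.8 -255.1 -405.3]
blue_tin | scene [366.1, 199.2]:0.86 | top [399.8, 199.1]:0.94 [283.9, 199.0]:0.54 -> [ 550.8 -310.7   15. ]
white_tin | scene [414.4, 213.6]:0.44 | top [423.4, 238.7]:0.66 [402.7, 199.9]:0.42 -> [ 401.  -402.   -29.3]
large_tin | scene [247.1, 276.5]:0.76 | top [218.6, 217.0]:0.82 [304.4, 173.0]:0.73 -> [501.6 333.9  22.2]
jar | scene [221.4, 266.9]:0.71 | top [206.1, 189.9]:0.97 -> [589.8 368.5  34.7]
red_tin | scene [415.0, 214.1]:0.70 [275.0, 292.6]:0.59 | top [214.6, 243.5]:0.81 [217.9, 218.6]:0.28 -> [236.  223.7 322.8]
[3.11110798e+00 4.36464759e-01 4.72561159e-05] -18.700000000000003 1.4
```

Run:
```python
import cv2
a=cv2.imread("pics/scene0.png")[150:330,180:460];b=cv2.imread("pics/top0.png")[120:270,180:460]
a=cv2.resize(a,(800,514),interpolation=cv2.INTER_CUBIC)
b=cv2.resize(b,(800,429),interpolation=cv2.INTER_CUBIC)
cv2.imwrite("pics/a.png",a);cv2.imwrite("pics/b.png",b)
```

```text
(no output)
```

View pics/a.png

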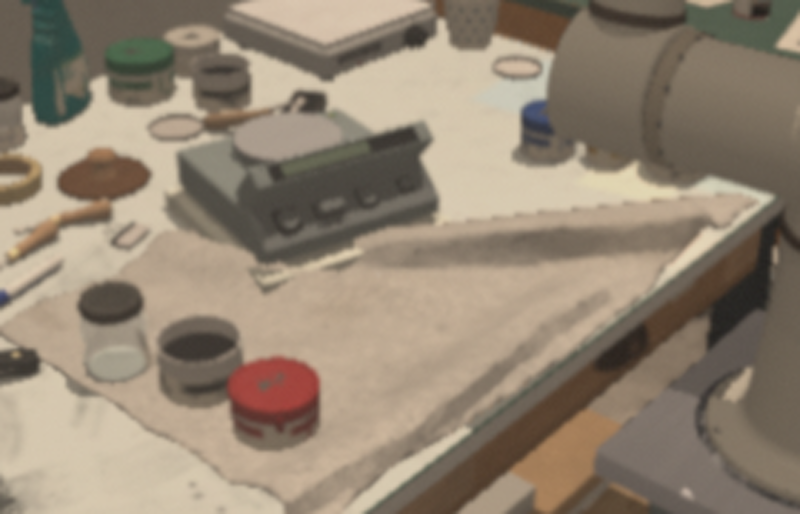

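View pics/b.png

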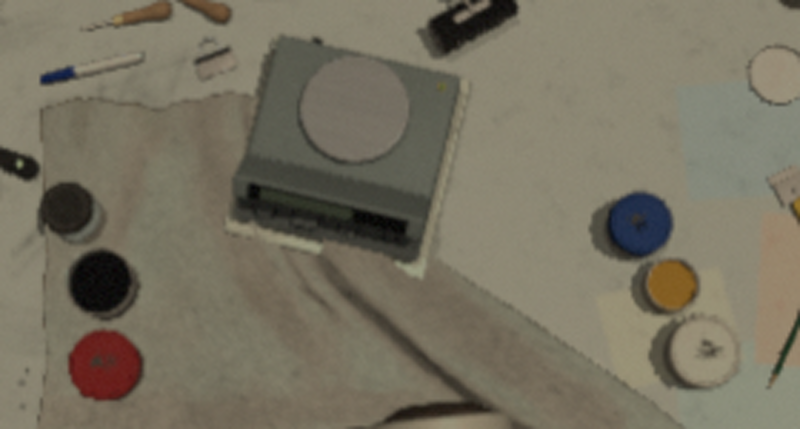

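The scene view shows the scale with its four keys at about (281,226), (295,222), (309,219) and (322,214), and the arm hides the small tin. The top view shows the open amber tin at about (415,220), between blue (404,198) and white (426,243). I'll zoom in on the scale to fit its pose.

Run:
```python
from h import *
a=cv2.imread("pics/scene0.png")[185:245,255:345];b=cv2.imread("pics/top0.png")[125:225,255:350]
cv2.imwrite("pics/c.png",cv2.resize(a,None,fx=8,fy=8,interpolation=cv2.INTER_CUBIC))
cv2.imwrite("pics/d.png",cv2.convertScaleAbs(cv2.resize(b,None,fx=6,fy=6,interpolation=cv2.INTER_CUBIC),alpha=1.6))
for l in["small_tin","blue_tin","white_tin","pan","tare_key","unit_key","power_key","memory_key"]:
  for n in ("top","scene"):
    for q in env.trace(n,l)[:2]:
        m=q["pixels"].astype(np.uint8); c,_=cv2.findContours(m,0,2); c=max(c,key=len)
        e=cv2.fitEllipse(c) if len(c)>=5 else None
        print(l,n,round(q["p"],2),np.round(q["point"],1),m.sum(),np.round(e[0]+e[1],1) if e else cv2.boundingRect(c))
```

```text
small_tin top 0.89 [416.2 219.4] 314 [414.8 219.   18.3  20.2]
small_tin scene 0.57 [392.8 204.4] 86 [389.5 205.1   5.6  22.4]
small_tin scene 0.43 [276.6 197.2] 492 [278.5 197.5  15.2  38.9]
blue_tin top 0.85 [399.6 200.5] 415 [402.9 198.7  20.8  23.8]
blue_tin scene 0.87 [365.8 199.8] 258 [369.  198.2  15.2  23.5]
white_tin top 0.58 [423.3 242.3] 512 [425.  242.1  24.1  25.4]
white_tin scene 0.44 [417.2 212.1] 94 [415.7 211.2   5.4  19.7]
pan top 0.86 [302. 159.] 1109 [303.5 157.9  35.9  37.7]
pan top 0.42 [285.8 197.6] 38 [286.  197.    4.9   8.4]
pan scene 0.83 [277.6 196.7] 484 [279.  197.5  15.3  37.6]
unit_key top 0.36 [285.  198.5] 37 [286.  197.    5.    8.2]
unit_key scene 0.47 [292.  221.2] 37 [295.  222.    4.3   9.3]
power_key scene 0.46 [279.9 226.2] 24 [280.1 226.8   4.8   5.6]
memory_key top 0.24 [213.7 246. ] 511 [216.7 247.3  24.   26. ]
```

View pics/c.png

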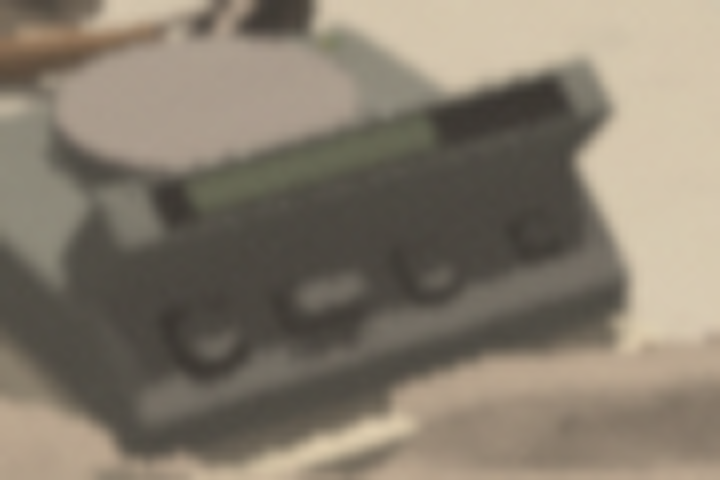

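View pics/d.png

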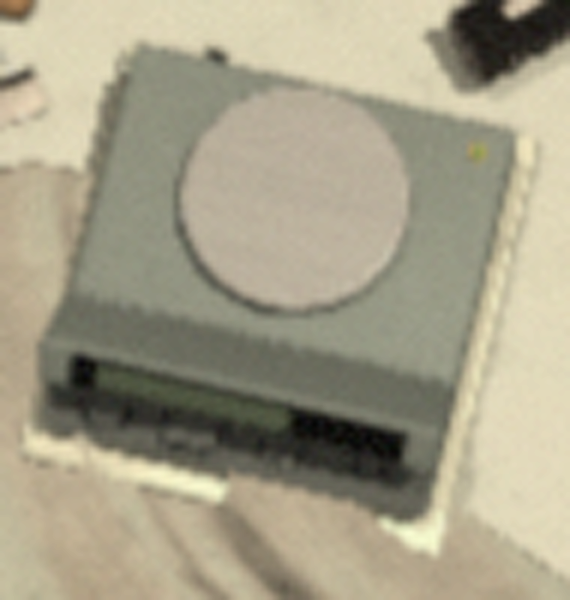

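The zooms show the key tops in the scene zoom at (213,335), (330,290), (437,270) and (540,230), with the head's front corners clear. In the top zoom, the slab's front corners are at (25,455) and (437,550). I'll fit the pose to these.

```bash
cat > fit.py <<'E'
from h import *
from scipy.optimize import least_squares
C={n:env.calibration(n) for n in("scene","top")}
S=lambda x,y:("scene",255+(x+.5)/8-.5,185+(y+.5)/8-.5); T=lambda x,y:("top",255+(x+.5)/6-.5,125+(y+.5)/6-.5)
n=np.array([-.643,0,.766]);u=np.array([.766,0,.643]); pz=145-57*u[2]-46*n[2]
def Pp(px,y,up,out): return np.array([px,y,pz])+u*up+n*out
def feats(p):
    px,pan,sx,sy=p[3:7]
    return [(S(213,332),Pp(px,78,0,10),1),(S(330,290),Pp(px,26,0,17),1),(S(437,272),Pp(px,-26,0,8),1),(S(540,230),Pp(px,-78,0,8),1),
     (S(100,187),Pp(px,116,57,46),1),(S(120,248),Pp(px,116,27,46),1),(S(592,60),Pp(px,-116,57,46),1),(S(610,112),Pp(px,-116,27,46),1),
     (T(42,345),Pp(px,116,57,46),1),(T(448,440),Pp(px,-116,57,46),1),
     (T(25,455),np.array([-sx,sy,25]),1),(T(437,550),np.array([-sx,-sy,25]),1),(T(535,140),np.array([sx,-sy,25]),1),
     (T(295,198),np.array([pan,0,102]),1),("scene",279,197.5) and (("scene",279,197.5),np.array([pan,0,102]),1)]
def W(p,q): return R.from_euler("z",p[2]).apply(q)+[p[0],p[1],0]
def res(p):
    r=[]
    for f,q,w in feats(p): r+=list((proj(C[f[0]],W(p,q))-f[1:])*w)
    return r
if __name__=="__main__":
  for sx,sy in((131,128),(128,131)):
    s=least_squares(lambda q:res(list(q)+[sx,sy]),[650,20,-.23,-90,20],loss="soft_l1",x_scale=[10,10,.1,10,10])
    p=list(s.x)+[sx,sy];print(np.round(p,3),round(s.cost,2));print(np.round(np.reshape(res(p),(-1,2)),1).tolist())
    for nm,q in(("pow",Pp(p[3],78,0,17)),("unit",Pp(p[3],26,0,17)),("tare",Pp(p[3],-26,0,8)),("mem",Pp(p[3],-78,0,8)),("pan",np.array([p[4],0,102]))): print(nm,np.round(W(p,q),1))
  c=C["top"]
  print("tin",atz(c,(414.8,219.5),45),"blue",atz(c,(403.8,198.2),60),"white",atz(c,(425.8,242.5),59))
E
python3 fit.py
```

```text
[ 6.46394e+02  3.45800e+01 -2.64000e-01 -9.76050e+01  4.05200e+01
  1.31000e+02  1.28000e+02] 6.71
[[0.1, -0.2], [0.4, -0.2], [-0.2, -1.0], [0.2, 0.2], [-0.5, 0.2], [0.8, 1.1], [0.1, -1.4], [1.8, -0.1], [-1.2, -0.7], [-0.9, -0.5], [-1.5, -0.0], [0.2, 0.8], [0.5, -1.0], [-0.4, -0.3], [0.9, -0.4]]
pow [562.  138.2  86.1]
unit [548.4  88.   86.1]
tare [540.4  36.3  79.2]
mem [526.9 -13.9  79.2]
pan [685.5  24.  102. ]
[ 6.45134e+02  3.57490e+01 -2.57000e-01 -9.61850e+01  4.18710e+01
  1.28000e+02  1.31000e+02] 7.65
[[0.1, -0.1], [0.4, -0.1], [-0.2, -1.0], [0.1, 0.1], [-0.5, 0.4], [0.9, 1.2], [-0.1, -1.4], [1.6, -0.2], [-1.3, -0.4], [-0.9, -0.7], [-2.2, -0.4], [1.2, 0.4], [0.6, 0.1], [-0.7, -0.3], [0.7, -0.3]]
pow [561.4 138.4  86.1]
unit [548.2  88.1  86.1]
tare [540.5  36.4  79.2]
mem [527.3 -13.9  79.2]
pan [685.6  25.1 102. ]
tin [ 466.2394602 -357.6479496   45.       ] blue [ 540.050252   -320.69173029   60.        ] white [ 383.70013148 -388.14317247   59.        ]
```

```bash
cat > plan.py <<'E'
# plan.rows(target_pos, target_Rot, N, grip) -> rounded rows for servo_tool, from the sensed pose
from fit import *
import json
p0=[646.4,34.6,-.264,-97.6,40.5,131,128]
KY=dict(power=78,unit=26,tare=-26,mem=-78)
RK=R.from_euler("z",p0[2])*R.from_matrix(np.array([u,[0,-1,0],-n]).T)
def key(k,out,up=0): return W(p0,Pp(p0[3],KY[k],up,out))
def down(yaw): return R.from_euler("z",yaw)*R.from_euler("x",np.pi)   # tool x at world angle yaw
def rows(tp,tr,N,g,start=None):
    s=env.sense(); P,Q=start or (np.array(s["position"],float),R.from_rotvec(s["tcp_rot"]))
    P0,Q0=P.copy(),Q; d=(Q0.inv()*tr).as_rotvec(); out=[]
    for i in range(1,N+1):
        f=i/N; wp=P0+(tp-P0)*f; wq=Q0*R.from_rotvec(d*f)
        sh=np.round(Q.inv().apply(wp-P)/1000,3); rv=np.round((Q.inv()*wq).as_rotvec(),3)
        out.append([g,sh.tolist(),rv.tolist()]); P=P+Q.apply(sh*1000); Q=Q*R.from_rotvec(rv)
    print(json.dumps(out)); print("end",np.round(P,1),"max",max(np.linalg.norm(r[1]) for r in out),max(np.linalg.norm(r[2]) for r in out)); return P,Q
E
python3 - <<'E'
from plan import *
rows(key("power",75),RK,22,0.0)
print(key("power",10),RK.as_rotvec())
E
```

```text
[[0.0, [0.025, -0.026, 0.004], [-0.009, 0.031, 0.024]], [0.0, [0.024, -0.027, 0.004], [-0.008, 0.031, 0.023]], [0.0, [0.023, -0.027, 0.005], [-0.009, 0.031, 0.024]], [0.0, [0.023, -0.028, 0.005], [-0.008, 0.031, 0.024]], [0.0, [0.021, -0.028, 0.006], [-0.009, 0.031, 0.023]], [0.0, [0.021, -0.029, 0.006], [-0.009, 0.031, 0.024]], [0.0, [0.02, -0.03, 0.007], [-0.008, 0.031, 0.024]], [0.0, [0.019, -0.03, 0.007], [-0.009, 0.031, 0.023]], [0.0, [0.018, -0.03, 0.007], [-0.009, 0.031, 0.024]], [0.0, [0.017, -0.031, 0.008], [-0.008, 0.03, 0.024]], [0.0, [0.016, -0.031, 0.007], [-0.009, 0.031, 0.023]], [0.0, [0.016, -0.032, 0.008], [-0.008, 0.031, 0.024]], [0.0, [0.014, -0.033, 0.008], [-0.009, 0.031, 0.023]], [0.0, [0.013, -0.032, 0.009], [-0.009, 0.031, 0.024]], [0.0, [0.012, -0.033, 0.008], [-0.008, 0.031, 0.024]], [0.0, [0.011, -0.034, 0.008], [-0.009, 0.031, 0.023]], [0.0, [0.01, -0.033, 0.009], [-0.008, 0.031, 0.024]], [0.0, [0.009, -0.035, 0.008], [-0.009, 0.031, 0.024]], [0.0, [0.008, -0.034, 0.009], [-0.009, 0.031, 0.023]], [0.0, [0.006, -0.034, 0.008], [-0.008, 0.031, 0.024]], [0.0, [0.006, -0.035, 0.008], [-0.009, 0.031, 0.024]], [0.0, [0.005, -0.035, 0.009], [-0.008, 0.031, 0.023]]]
end [526.5 147.8 130.4] max 0.0370135110466435 0.040224370722237536
[566.32786641 137.04361534  80.773     ] [ 2.84532051 -0.377779    1.03592011]
```

Emit:
{"fn": "servo_tool", "kwargs": {
  "commands": [
    [0.0, [0.025, -0.026, 0.004], [-0.009, 0.031, 0.024]],
    [0.0, [0.024, -0.027, 0.004], [-0.008, 0.031, 0.023]],
    [0.0, [0.023, -0.027, 0.005], [-0.009, 0.031, 0.024]],
    [0.0, [0.023, -0.028, 0.005], [-0.008, 0.031, 0.024]],
    [0.0, [0.021, -0.028, 0.006], [-0.009, 0.031, 0.023]],
    [0.0, [0.021, -0.029, 0.006], [-0.009, 0.031, 0.024]],
    [0.0, [0.02, -0.03, 0.007], [-0.008, 0.031, 0.024]],
    [0.0, [0.019, -0.03, 0.007], [-0.009, 0.031, 0.023]],
    [0.0, [0.018, -0.03, 0.007], [-0.009, 0.031, 0.024]],
    [0.0, [0.017, -0.031, 0.008], [-0.008, 0.03, 0.024]],
    [0.0, [0.016, -0.031, 0.007], [-0.009, 0.031, 0.023]],
    [0.0, [0.016, -0.032, 0.008], [-0.008, 0.031, 0.024]]
  ]
}}

```text
time: 3.4
position: [359.6, -170.0, 169.2]
tcp_rot: [3.034, -0.016, 0.587]
wrist_force: [0.2, 0.2, -0.9]
grip_width: 0.3
grasp_force: 0.0
```

Emit:
{"fn": "servo_tool", "kwargs": {
  "commands": [
    [0.0, [0.014, -0.033, 0.008], [-0.009, 0.031, 0.023]],
    [0.0, [0.013, -0.032, 0.009], [-0.009, 0.031, 0.024]],
    [0.0, [0.012, -0.033, 0.008], [-0.008, 0.031, 0.024]],
    [0.0, [0.011, -0.034, 0.008], [-0.009, 0.031, 0.023]],
    [0.0, [0.01, -0.033, 0.009], [-0.008, 0.031, 0.024]],
    [0.0, [0.009, -0.035, 0.008], [-0.009, 0.031, 0.024]],
    [0.0, [0.008, -0.034, 0.009], [-0.009, 0.031, 0.023]],
    [0.0, [0.006, -0.034, 0.008], [-0.008, 0.031, 0.024]],
    [0.0, [0.006, -0.035, 0.008], [-0.009, 0.031, 0.024]],
    [0.0, [0.005, -0.035, 0.009], [-0.008, 0.031, 0.023]]
  ]
}}

```text
time: 4.4
position: [512.7, 121.0, 132.9]
tcp_rot: [2.86, -0.355, 0.995]
wrist_force: [-0.3, -0.7, 0.7]
grip_width: -0.0
grasp_force: 0.0
```

Emit:
{"fn": "servo_tool", "kwargs": {
  "commands": [
    [0.0, [0, 0, 0], [0, 0, 0]],
    [0.0, [0, 0, 0], [0, 0, 0]],
    [0.0, [0, 0, 0], [0, 0, 0]]
  ]
}}

```text
time: 4.7
position: [512.0, 118.6, 133.0]
tcp_rot: [2.86, -0.356, 0.991]
wrist_force: [0.1, -1.3, 1.1]
grip_width: 0.5
grasp_force: 0.0
```

Run:
```python
from plan import *
im=env.capture("scene"); cv2.imwrite("pics/s1.png",im[:,:,::-1]); cv2.imwrite("pics/s1c.png",cv2.resize(im[170:250,255:375,::-1],None,fx=6,fy=6,interpolation=cv2.INTER_CUBIC))
s=env.sense();print(s["wrist_force"],s["position"])
print("tip px",proj(C["scene"],s["position"]))
rows(key("power",30),RK,5,0.0)
```

```text
[0.39500368 0.05162602 0.39564364] [512.14275447 118.3579214  133.19226195]
tip px [297.71159554 214.42240694]
[[0.0, [0.001, -0.006, 0.01], [0.0, 0.006, 0.003]], [0.0, [0.001, -0.007, 0.01], [0.001, 0.005, 0.004]], [0.0, [0.001, -0.006, 0.01], [0.0, 0.006, 0.003]], [0.0, [0.0, -0.007, 0.01], [0.001, 0.006, 0.003]], [0.0, [0.001, -0.006, 0.011], [0.0, 0.006, 0.003]]]
end [554.3 140.1  95.9] max 0.012569805089976535 0.006782329983125268
```

View pics/s1c.png

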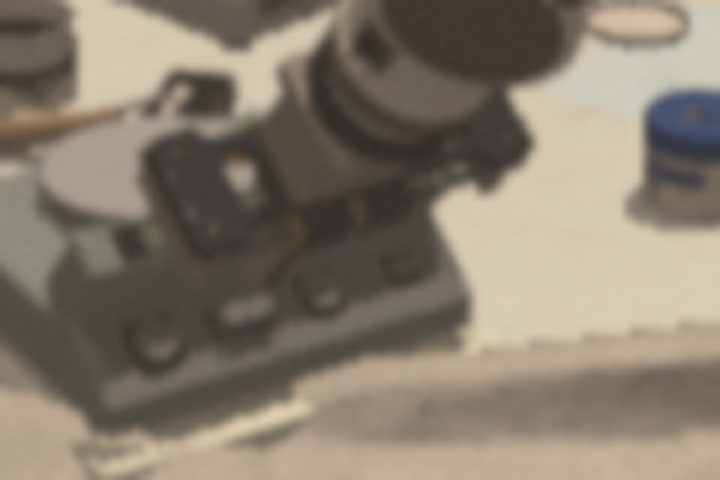

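The crop shows the gripper above the head, with the closed fingertips at about crop (255,268), which is full (297.5,214.7). That matches the projected TCP.

Emit:
{"fn": "servo_tool", "kwargs": {
  "commands": [
    [0.0, [0.001, -0.006, 0.01], [0.0, 0.006, 0.003]],
    [0.0, [0.001, -0.007, 0.01], [0.001, 0.005, 0.004]],
    [0.0, [0.001, -0.006, 0.01], [0.0, 0.006, 0.003]],
    [0.0, [0.0, -0.007, 0.01], [0.001, 0.006, 0.003]],
    [0.0, [0.001, -0.006, 0.011], [0.0, 0.006, 0.003]],
    [0.0, [0, 0, 0], [0, 0, 0]]
  ]
}}

```text
time: 5.35
position: [554.3, 139.9, 94.9]
tcp_rot: [2.845, -0.377, 1.034]
wrist_force: [0.3, -0.5, 0.0]
grip_width: 0.2
grasp_force: 0.0
```

```bash
cat >> plan.py <<'E'
def where():
    s=env.sense(); P=R.from_euler("z",-p0[2]).apply(np.array(s["position"])-[p0[0],p0[1],0])-[p0[3],0,pz]
    Q=R.from_rotvec(s["tcp_rot"]); F=np.array(s["wrist_force"])
    print("t %.2f up %.1f y %.1f out %.1f"%(s["time"],P@u,P[1],P@n),"roterr",np.round((Q.inv()*RK).as_rotvec(),3),"F along n %.1f"%(F@(R.from_euler("z",p0[2]).apply(n))),np.round(F,1))
E
python3 - <<'E'
from plan import *
where(); rows(key("power",18),RK,2,0.0)
E
```

```text
t 5.35 up -0.4 y 77.7 out 28.8 roterr [0.001 0.001 0.001] F along n -0.3 [ 0.3 -0.5  0. ]
[[0.0, [0.0, -0.0, 0.005], [0.0, 0.0, 0.0]], [0.0, [0.0, -0.0, 0.006], [0.001, 0.001, 0.001]]]
end [561.1 138.1  86.5] max 0.006 0.0017320508075688774
```

Emit:
{"fn": "servo_tool", "kwargs": {
  "commands": [
    [0.0, [0, 0, 0.006], [0, 0, 0]],
    [0.0, [0, 0, 0.006], [0, 0, 0]],
    [0.0, [0, 0, 0.005], [0, 0, 0]],
    [0.0, [0, 0, 0.003], [0, 0, 0]],
    [0.0, [0, 0, 0], [0, 0, 0]]
  ]
}}

```text
time: 5.85
position: [566.6, 137.5, 79.6]
tcp_rot: [2.846, -0.376, 1.035]
wrist_force: [0.0, -0.3, 0.4]
grip_width: 0.6
grasp_force: 0.0
```

```bash
python3 -c "
from plan import *
where()"
```

```text
t 5.85 up -0.6 y 78.5 out 9.0 roterr [-0.     0.001  0.001] F along n 0.2 [ 0.  -0.3  0.4]
```

Emit:
{"fn": "servo_tool", "kwargs": {
  "commands": [
    [0.0, [0, 0, 0.002], [0, 0, 0]],
    [0.0, [0, 0, 0.001], [0, 0, 0]],
    [0.0, [0, 0, 0.001], [0, 0, 0]],
    [0.0, [0, 0, 0], [0, 0, 0]]
  ]
}}

```text
time: 6.25
position: [569.2, 137.1, 77.0]
tcp_rot: [2.846, -0.375, 1.036]
wrist_force: [-0.9, 0.3, 1.5]
grip_width: 0.5
grasp_force: 0.5
```

```bash
python3 -c "
from plan import *
where()"
```

```text
t 6.25 up -0.3 y 78.8 out 5.3 roterr [-0.001  0.     0.002] F along n 1.8 [-0.9  0.3  1.5]
```

Emit:
{"fn": "servo_tool", "kwargs": {
  "commands": [
    [0.0, [0, 0, 0.001], [0, 0, 0]],
    [0.0, [0, 0, 0.001], [0, 0, 0]],
    [0.0, [0, 0, 0], [0, 0, 0]]
  ]
}}

```text
time: 6.55
position: [570.4, 136.8, 75.4]
tcp_rot: [2.846, -0.375, 1.036]
wrist_force: [-0.6, -0.3, 1.2]
grip_width: 0.2
grasp_force: 0.5
```

```bash
python3 -c "
from plan import *
where()"
```

```text
t 6.55 up -0.4 y 78.8 out 3.3 roterr [-0.001  0.     0.001] F along n 1.3 [-0.6 -0.3  1.2]
```

Emit:
{"fn": "servo_tool", "kwargs": {
  "commands": [
    [0.0, [0, 0, 0.001], [0, 0, 0]],
    [0.0, [0, 0, 0.001], [0, 0, 0]],
    [0.0, [0, 0, 0], [0, 0, 0]]
  ]
}}

```text
time: 6.85
position: [571.7, 136.4, 73.8]
tcp_rot: [2.846, -0.375, 1.036]
wrist_force: [-0.9, 0.5, 1.2]
grip_width: 0.5
grasp_force: 0.6
```

```bash
python3 -c "
from plan import *
where()"
```

```text
t 6.85 up -0.3 y 78.8 out 1.2 roterr [-0.001  0.     0.001] F along n 1.5 [-0.9  0.5  1.2]
```

Emit:
{"fn": "servo_tool", "kwargs": {
  "commands": [
    [0.0, [0, 0, 0.001], [0, 0, 0]],
    [0.0, [0, 0, 0.001], [0, 0, 0]],
    [0.0, [0, 0, 0], [0, 0, 0]]
  ]
}}

```text
time: 7.15
position: [572.1, 136.4, 73.5]
tcp_rot: [2.844, -0.375, 1.036]
wrist_force: [-27.5, 2.8, 26.0]
grip_width: 0.5
grasp_force: 18.8
```

```bash
python3 -c "
from plan import *
where()"
```

```text
t 7.15 up -0.3 y 78.9 out 0.8 roterr [ 0.001 -0.     0.002] F along n 37.5 [-27.5   2.8  26. ]
```

Contact stop is at out=0.8, where it should be 4.5, so the fit is 3.7 mm off along the normal. I'll correct that, retract and check both keys.

Emit:
{"fn": "servo_tool", "kwargs": {
  "commands": [
    [0.0, [0, 0, -0.004], [0, 0, 0]],
    [0.0, [0, 0, -0.006], [0, 0, 0]],
    [0.0, [0, 0, -0.008], [0, 0, 0]],
    [0.0, [0, 0, -0.01], [0, 0, 0]],
    [0.0, [0, 0.01, -0.015], [0, 0, 0]],
    [0.0, [0, 0.015, -0.02], [0, 0, 0]],
    [0.0, [0, 0.02, -0.02], [0, 0, 0]],
    [0.0, [0, 0, 0], [0, 0, 0]]
  ]
}}

```text
time: 7.95
position: [509.6, 105.9, 138.4]
tcp_rot: [2.844, -0.378, 1.042]
wrist_force: [-0.1, -0.1, 0.5]
grip_width: 0.4
grasp_force: 0.0
```

```bash
sed -i 's/P@n),"roterr"/P@n+3.7),"roterr"/; s/Pp(p0\[3\],KY\[k\],up,out)/Pp(p0[3],KY[k],up,out-3.7)/' plan.py
python3 - <<'E'
from plan import *
where()
im=env.capture("scene")[:,:,::-1]; a=cv2.imread("pics/scene0.png")
z=lambda i:cv2.resize(i[205:240,265:335],None,fx=8,fy=8,interpolation=cv2.INTER_CUBIC)
cv2.imwrite("pics/k1.png",np.vstack([cv2.convertScaleAbs(z(i),alpha=1.7) for i in (a,im)]))
E
```

```text
t 7.95 up 1.3 y 33.1 out 87.9 roterr [-0.001 -0.004 -0.001] F along n 0.4 [-0.1 -0.1  0.5]
```

View pics/k1.png

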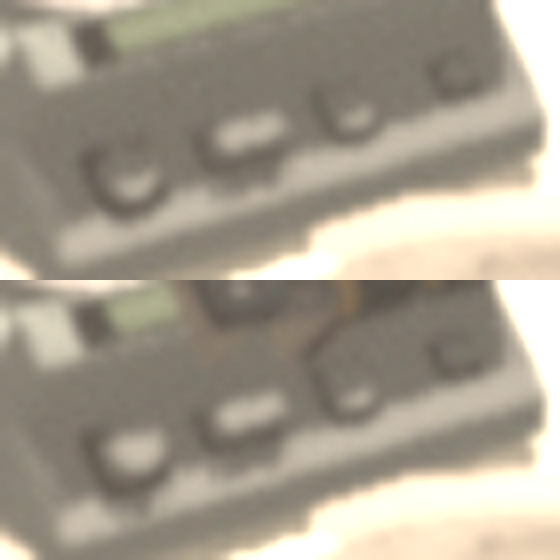

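Top row is before, bottom row is after. The power key now has a fully lit face and casts a shadow below, so it is out. The unit key looks the same as that, so it is probably out as well; I'll check by numbers.

Run:
```python
from plan import *
for k,o in(("power",17),("power",10),("unit",17),("unit",10),("tare",8),("mem",8)):
    print(k,o,np.round((proj(C["scene"],key(k,o))-[265,205]+.5)*8-.5,0))
rows(key("power",25),RK,6,0.0)
```

```text
power 17 [136. 167.]
power 10 [131. 175.]
unit 17 [250. 132.]
unit 10 [244. 140.]
tare 8 [352. 108.]
mem 8 [458.  75.]
[[0.0, [-0.0, -0.007, 0.01], [-0.0, -0.0, -0.0]], [0.0, [-0.0, -0.008, 0.011], [-0.0, -0.001, -0.0]], [0.0, [-0.001, -0.007, 0.01], [-0.001, -0.0, -0.0]], [0.0, [0.0, -0.008, 0.01], [0.0, -0.001, -0.0]], [0.0, [0.0, -0.007, 0.011], [0.0, -0.0, -0.001]], [0.0, [-0.0, -0.007, 0.01], [-0.0, -0.001, 0.0]]]
end [559.3 138.5  89.5] max 0.013601470508735442 0.001
```

Emit:
{"fn": "servo_tool", "kwargs": {
  "commands": [
    [0.0, [-0.001, 0.003, 0.015], [0, -0.002, 0]],
    [0.0, [0, 0.002, 0.015], [0, -0.002, 0]],
    [0.0, [0, 0.001, 0.015], [0, 0, 0]],
    [0.0, [0, 0.001, 0.012], [0, 0, 0]],
    [0.0, [0, 0, 0.009], [0, 0, 0]],
    [0.0, [0, 0, 0.003], [0, 0, 0]],
    [0.0, [0, 0, 0], [0, 0, 0]],
    [0.0, [0, 0, 0], [0, 0, 0]]
  ]
}}

```text
time: 8.8
position: [549.6, 88.7, 82.0]
tcp_rot: [2.849, -0.375, 1.029]
wrist_force: [-0.4, 0.1, 0.2]
grip_width: 0.3
grasp_force: 0.3
```

```bash
python3 -c "
from plan import *
where()"
```

```text
t 8.80 up -1.9 y 27.0 out 16.9 roterr [-0.001  0.005  0.002] F along n 0.5 [-0.4  0.1  0.2]
```

Emit:
{"fn": "servo_tool", "kwargs": {
  "commands": [
    [0.0, [0, 0, 0.003], [0, 0, 0]],
    [0.0, [0, 0, 0.002], [0, 0, 0]],
    [0.0, [0, 0, 0], [0, 0, 0]],
    [0.0, [0, 0, 0], [0, 0, 0]]
  ]
}}

```text
time: 9.2
position: [553.0, 87.7, 78.7]
tcp_rot: [2.848, -0.376, 1.031]
wrist_force: [-0.3, -0.2, 1.1]
grip_width: 0.3
grasp_force: 0.4
```

```bash
python3 -c "
from plan import *
where()"
```

```text
t 9.20 up -1.3 y 26.9 out 12.1 roterr [-0.001  0.004  0.001] F along n 0.9 [-0.3 -0.2  1.1]
```

Contact with 0.9 N at out=12 confirms the unit key stands out (grams). Next I press power again to switch it on.

Emit:
{"fn": "servo_tool", "kwargs": {
  "commands": [
    [0.0, [0, 0, -0.008], [0, 0, 0]],
    [0.0, [0, 0, -0.012], [0, 0, 0]],
    [0.0, [0, -0.012, 0], [0, 0, 0]],
    [0.0, [0, -0.015, 0], [0, 0, 0]],
    [0.0, [0, -0.015, 0], [0, 0, 0]],
    [0.0, [0, -0.009, 0], [0, 0, 0]],
    [0.0, [0, 0, 0], [0, 0, 0]],
    [0.0, [0, 0, 0.008], [0, 0, 0]],
    [0.0, [0, 0, 0.006], [0, 0, 0]],
    [0.0, [0, 0, 0.006], [0, 0, 0]],
    [0.0, [0, 0, 0.003], [0, 0, 0]],
    [0.0, [0, 0, 0], [0, 0, 0]]
  ]
}}

```text
time: 10.4
position: [567.9, 135.8, 75.5]
tcp_rot: [2.848, -0.377, 1.028]
wrist_force: [0.0, -0.4, 0.1]
grip_width: 0.6
grasp_force: 0.4
```

```bash
python3 -c "
from plan import *
where()"
```

```text
t 10.40 up -1.9 y 77.2 out 8.5 roterr [0.001 0.005 0.001] F along n 0.0 [ 0.  -0.4  0.1]
```

Emit:
{"fn": "servo_tool", "kwargs": {
  "commands": [
    [0.0, [0, 0, 0.002], [0, 0, 0]],
    [0.0, [0, 0, 0.0015], [0, 0, 0]],
    [0.0, [0, 0, 0.001], [0, 0, 0]],
    [0.0, [0, 0, 0], [0, 0, 0]]
  ]
}}

```text
time: 10.8
position: [570.5, 135.5, 72.7]
tcp_rot: [2.848, -0.376, 1.03]
wrist_force: [-4.1, -0.9, 3.3]
grip_width: 0.3
grasp_force: 2.6
```

```bash
python3 -c "
from plan import *
where()"
```

```text
t 10.80 up -1.8 y 77.6 out 4.7 roterr [0.    0.004 0.002] F along n 5.0 [-4.1 -0.9  3.3]
```

Emit:
{"fn": "servo_tool", "kwargs": {
  "commands": [
    [0.0, [0, 0, 0.0005], [0, 0, 0]],
    [0.0, [0, 0, 0], [0, 0, 0]],
    [0.0, [0, 0, -0.004], [0, 0, 0]],
    [0.0, [0, 0, -0.006], [0, 0, 0]],
    [0.0, [0, 0, -0.01], [0, 0, 0]],
    [0.0, [0, 0, -0.015], [0, 0, 0]],
    [0.0, [0, 0.015, -0.02], [0, 0, 0]],
    [0.0, [0, 0.02, -0.025], [0, 0, 0]],
    [0.0, [0, 0.03, -0.02], [0, 0, 0]],
    [0.0, [0, 0.03, -0.01], [0, 0, 0]]
  ]
}}

```text
time: 11.8
position: [478.2, 62.5, 158.5]
tcp_rot: [2.849, -0.372, 1.034]
wrist_force: [-0.2, -0.6, 0.8]
grip_width: 0.3
grasp_force: 0.0
```

```bash
cat >> plan.py <<'E'
def tinpose(): 
    print({l:[(np.round(atz(C["top"],q["point"],z),1).tolist(),round(q["p"],2)) for q in env.look_for("top",l)[:2]] for l,z in(("small_tin",45),("blue_tin",60),("white_tin",59))})
E
python3 - <<'E'
from plan import *
where()
im=env.capture("scene"); cv2.imwrite("pics/s3.png",im[:,:,::-1])
a=cv2.imread("pics/scene0.png").astype(float);o=cv2.imread("pics/s1.png").astype(float)
P=im[:,:,::-1].astype(float)
z=lambda i:cv2.resize(i[205:240,265:335],None,fx=8,fy=8,interpolation=cv2.INTER_CUBIC)
k=cv2.imread("pics/k1.png").astype(float)  # bottom half: power out
sl=(slice(216,236),slice(273,290)); 
out=cv2.resize(k[280:]/1.7,(70,35),interpolation=cv2.INTER_AREA)[11:31,8:25]
print("diff to in",np.abs(P[sl]-a[sl]).mean(),"diff to out",np.abs(P[sl]-out).mean(),"in-out",np.abs(a[sl]-out).mean())
env.capture("top"); tinpose()
for l in["small_tin","blue_tin","white_tin"]:
  for q in env.trace("top",l)[:1]:
    print(l,q["p"],[np.round(atz(C["top"],cv2.minEnclosingCircle(np.argwhere(q["pixels"])[:,::-1].astype(np.float32))[0],50),1)])
yaw=np.radians(23.3)
rows(np.array([466,-358,160.]),down(yaw),20,0.0919)
E
```

```text
t 11.80 up -0.3 y -16.9 out 115.4 roterr [-0.003  0.002  0.003] F along n 0.6 [-0.2 -0.6  0.8]
diff to in 0.907843137254902 diff to out 4.627416738754325 in-out 4.440799812572086
{'small_tin': [([455.1, -354.5, 45.0], 0.61)], 'blue_tin': [([530.9, -320.2, 60.0], 0.85)], 'white_tin': [([373.5, -385.1, 59.0], 0.63), ([683.7, 19.1, 59.0], 0.16)]}
small_tin 0.61 [array([ 467.4, -355.7,   50. ])]
blue_tin 0.4 [array([ 384.5, -387.5,   50. ])]
white_tin 0.75 [array([ 384.2, -387.6,   50. ])]
[[0.0919, [0.004, 0.02, 0.003], [0.012, -0.033, -0.032]], [0.0919, [0.003, 0.021, 0.003], [0.011, -0.034, -0.032]], [0.0919, [0.003, 0.021, 0.002], [0.012, -0.033, -0.032]], [0.0919, [0.002, 0.021, 0.002], [0.011, -0.033, -0.032]], [0.0919, [0.001, 0.021, 0.001], [0.012, -0.033, -0.032]], [0.0919, [0.001, 0.021, 0.002], [0.012, -0.034, -0.032]], [0.0919, [0.0, 0.021, 0.001], [0.011, -0.033, -0.032]], [0.0919, [0.0, 0.021, 0.001], [0.012, -0.033, -0.032]], [0.0919, [-0.001, 0.021, 0.0], [0.011, -0.034, -0.032]], [0.0919, [-0.002, 0.021, 0.001], [0.012, -0.033, -0.032]], [0.0919, [-0.002, 0.021, -0.0], [0.011, -0.033, -0.032]], [0.0919, [-0.003, 0.021, 0.0], [0.012, -0.033, -0.032]], [0.0919, [-0.004, 0.02, 0.0], [0.012, -0.034, -0.032]], [0.0919, [-0.004, 0.021, -0.0], [0.011, -0.033, -0.032]], [0.0919, [-0.005, 0.02, -0.0], [0.012, -0.033, -0.032]], [0.0919, [-0.006, 0.021, -0.001], [0.011, -0.033, -0.032]], [0.0919, [-0.006, 0.02, 0.0], [0.012, -0.034, -0.032]], [0.0919, [-0.007, 0.019, -0.0], [0.012, -0.033, -0.032]], [0.0919, [-0.008, 0.02, -0.001], [0.011, -0.033, -0.032]], [0.0919, [-0.008, 0.019, 0.0], [0.012, -0.034, -0.032]]]
end [ 465.9 -357.5  160.2] max 0.021863211109075447 0.0482078831727758
```

Run:
```python
from plan import *
im=cv2.imread("pics/s3.png"); t=cv2.imread("pics/top0.png")
a=cv2.resize(im[180:240,350:440],(800,533),interpolation=cv2.INTER_CUBIC)
for P,z,r,col in(((466,-358),45,33.5,(0,0,255)),((540,-321),60,40,(255,255,0)),((384,-388),59,44.5,(0,255,0))):
    for zz in(0,z):
        for th in np.linspace(0,2*np.pi,90):
            q=proj(C["scene"],[P[0]+r*np.cos(th),P[1]+r*np.sin(th),zz]); cv2.circle(a,(int((q[0]-350+.5)*8.89),int((q[1]-180+.5)*8.89)),1,col,-1)
cv2.imwrite("pics/t.png",a)
```

```text
(no output)
```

View pics/t.png

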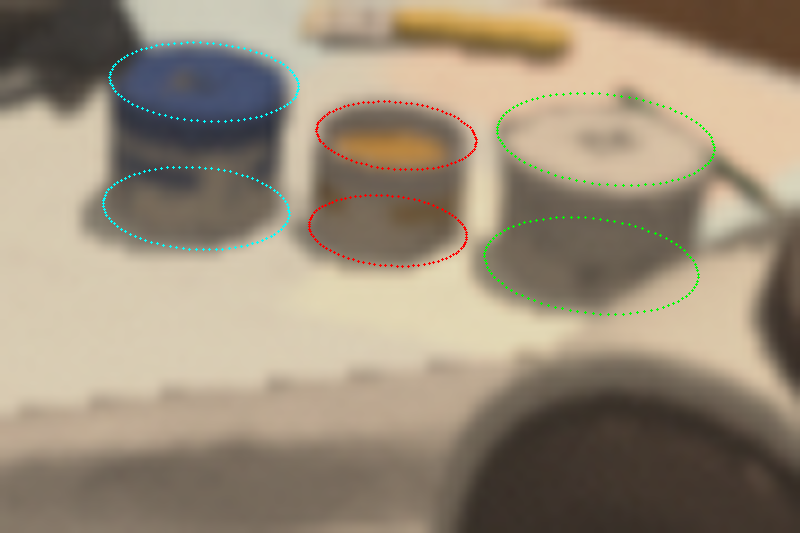

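Emit:
{"fn": "servo_tool", "kwargs": {
  "commands": [
    [0.0919, [0.004, 0.02, 0.003], [0.012, -0.033, -0.032]],
    [0.0919, [0.003, 0.021, 0.003], [0.011, -0.034, -0.032]],
    [0.0919, [0.003, 0.021, 0.002], [0.012, -0.033, -0.032]],
    [0.0919, [0.002, 0.021, 0.002], [0.011, -0.033, -0.032]],
    [0.0919, [0.001, 0.021, 0.001], [0.012, -0.033, -0.032]],
    [0.0919, [0.001, 0.021, 0.002], [0.012, -0.034, -0.032]],
    [0.0919, [0.0, 0.021, 0.001], [0.011, -0.033, -0.032]],
    [0.0919, [0.0, 0.021, 0.001], [0.012, -0.033, -0.032]],
    [0.0919, [-0.001, 0.021, 0.0], [0.011, -0.034, -0.032]],
    [0.0919, [-0.002, 0.021, 0.001], [0.012, -0.033, -0.032]],
    [0.0919, [-0.002, 0.021, 0.0], [0.011, -0.033, -0.032]],
    [0.0919, [-0.003, 0.021, 0.0], [0.012, -0.033, -0.032]]
  ]
}}

```text
time: 13.4
position: [470.3, -189.8, 158.1]
tcp_rot: [3.067, 0.225, 0.433]
wrist_force: [-0.5, -0.9, -0.3]
grip_width: 91.5
grasp_force: 0.0
```

Emit:
{"fn": "servo_tool", "kwargs": {
  "commands": [
    [0.0919, [-0.004, 0.02, 0.0], [0.012, -0.034, -0.032]],
    [0.0919, [-0.004, 0.021, 0.0], [0.011, -0.033, -0.032]],
    [0.0919, [-0.005, 0.02, 0.0], [0.012, -0.033, -0.032]],
    [0.0919, [-0.006, 0.021, -0.001], [0.011, -0.033, -0.032]],
    [0.0919, [-0.006, 0.02, 0.0], [0.012, -0.034, -0.032]],
    [0.0919, [-0.007, 0.019, 0.0], [0.012, -0.033, -0.032]],
    [0.0919, [-0.008, 0.02, -0.001], [0.011, -0.033, -0.032]],
    [0.0919, [-0.008, 0.019, 0.0], [0.012, -0.034, -0.032]],
    [0.0919, [0, 0, 0], [0, 0, 0]]
  ]
}}

```text
time: 14.3
position: [465.1, -358.2, 159.4]
tcp_rot: [3.078, 0.627, 0.003]
wrist_force: [0.8, 0.4, 0.3]
grip_width: 92.2
grasp_force: 0.0
```

The projected outlines match the tins to within about 1 px (3 mm), and the small tin sits slightly left, so I take (467,-357). I'll descend and grasp.

Emit:
{"fn": "servo_tool", "kwargs": {
  "commands": [
    [0.0919, [0.002, 0, 0.02], [0, 0, 0]],
    [0.0919, [0, 0, 0.025], [0, 0, 0]],
    [0.0919, [0, 0, 0.025], [0, 0, 0]],
    [0.0919, [0, 0, 0.02], [0, 0, 0]],
    [0.0919, [0, 0, 0.02], [0, 0, 0]],
    [0.0919, [0, 0, 0.015], [0, 0, 0]],
    [0.0919, [0, 0, 0.01], [0, 0, 0]],
    [0.0919, [0, 0, 0.01], [0, 0, 0]],
    [0.0919, [0, 0, 0.004], [0, 0, 0]],
    [0.0919, [0, 0, 0], [0, 0, 0]]
  ]
}}

```text
time: 15.3
position: [466.5, -356.0, 11.7]
tcp_rot: [3.078, 0.627, 0.005]
wrist_force: [0.0, 0.4, -0.9]
grip_width: 91.8
grasp_force: 0.0
```

Emit:
{"fn": "servo_tool", "kwargs": {
  "commands": [
    [0.08, [0, 0, 0.002], [0, 0, 0]],
    [0.074, [0, 0, 0], [0, 0, 0]],
    [0.07, [0, 0, 0], [0, 0, 0]],
    [0.066, [0, 0, 0], [0, 0, 0]],
    [0.06, [0, 0, 0], [0, 0, 0]],
    [0.06, [0, 0, 0], [0, 0, 0]],
    [0.06, [0, 0, 0], [0, 0, 0]]
  ],
  "grip_force": 20
}}

```text
time: 16.0
position: [466.9, -356.6, 10.5]
tcp_rot: [3.076, 0.627, 0.006]
wrist_force: [0.6, -0.9, 2.5]
grip_width: 65.9
grasp_force: 20.0
```

Emit:
{"fn": "servo_tool", "kwargs": {
  "commands": [
    [0.06, [0, 0, -0.008], [0, 0, 0]],
    [0.06, [0, 0, -0.015], [0, 0, 0]],
    [0.06, [0, 0, -0.022], [0, 0, 0]],
    [0.06, [0, 0, -0.027], [0, 0, 0]],
    [0.06, [0, 0, -0.03], [0, 0, 0]],
    [0.06, [0, 0, -0.03], [0, 0, 0]],
    [0.06, [0, 0, -0.025], [0, 0, 0]],
    [0.06, [0, 0, -0.02], [0, 0, 0]],
    [0.06, [0, 0, -0.01], [0, 0, 0]],
    [0.06, [0, 0, 0], [0, 0, 0]]
  ]
}}

```text
time: 17.0
position: [466.5, -356.6, 199.0]
tcp_rot: [3.075, 0.627, 0.008]
wrist_force: [0.1, -0.4, -1.7]
grip_width: 66.0
grasp_force: 20.0
```

Run:
```python
from plan import *
im=env.capture("top"); cv2.imwrite("pics/top2.png",im[:,:,::-1])
s=env.sense();print(s["position"],s["grip_width"],s["wrist_force"])
for l in("small_tin","pan"):
    for q in env.trace("top",l)[:2]: 
        m=q["pixels"].astype(np.uint8);c=max(cv2.findContours(m,0,2)[0],key=len);e=cv2.fitEllipse(c)[0];print(l,q["p"],np.round(q["point"],1),e,atz(C["top"],e,102))
print(atz(C["top"],(303.6,157.7),102))
rows(np.array([685.5,24,190.]),down(-.264),22,0.06)
```

```text
[ 465.90847378 -356.05237998  197.32082618] 65.74268972713725 [-0.27181935 -0.3547856  -2.02200539]
pan 0.78 [305.4 159.7] (303.32275390625, 157.98016357421875) [682.99894076  24.14765398 102.        ]
[683.96137048  23.17033006 102.        ]
[[0.06, [0.016, -0.012, 0.0], [-0.0, -0.0, 0.03]], [0.06, [0.016, -0.012, 0.001], [-0.0, -0.0, 0.031]], [0.06, [0.015, -0.013, -0.0], [-0.0, -0.0, 0.03]], [0.06, [0.015, -0.014, 0.0], [-0.0, -0.0, 0.03]], [0.06, [0.014, -0.013, 0.001], [-0.0, -0.0, 0.03]], [0.06, [0.014, -0.015, -0.0], [-0.001, -0.0, 0.031]], [0.06, [0.013, -0.014, 0.0], [0.0, -0.001, 0.03]], [0.06, [0.014, -0.015, 0.0], [0.0, 0.0, 0.03]], [0.06, [0.012, -0.016, 0.001], [0.0, 0.0, 0.031]], [0.06, [0.012, -0.016, -0.0], [0.0, 0.0, 0.03]], [0.06, [0.012, -0.016, 0.0], [0.0, 0.0, 0.03]], [0.06, [0.011, -0.016, 0.0], [0.0, -0.0, 0.03]], [0.06, [0.011, -0.017, 0.001], [-0.0, -0.0, 0.031]], [0.06, [0.01, -0.017, 0.0], [-0.0, -0.0, 0.03]], [0.06, [0.01, -0.018, 0.0], [-0.0, -0.0, 0.03]], [0.06, [0.009, -0.017, 0.001], [-0.0, -0.0, 0.03]], [0.06, [0.008, -0.018, -0.0], [-0.0, -0.0, 0.031]], [0.06, [0.008, -0.019, 0.0], [-0.001, -0.001, 0.03]], [0.06, [0.008, -0.018, 0.0], [0.0, 0.0, 0.03]], [0.06, [0.007, -0.019, 0.001], [0.0, 0.0, 0.031]], [0.06, [0.006, -0.019, -0.0], [0.0, 0.0, 0.03]], [0.06, [0.006, -0.019, 0.0], [0.0, 0.0, 0.03]]]
end [685.8  24.1 190.1] max 0.0206155281280883 0.031016124838541645
```

The tin is held, with about 2 N of weight and a 66 mm opening. I'll carry it to above the pan.

Emit:
{"fn": "servo_tool", "kwargs": {
  "commands": [
    [0.06, [0.016, -0.012, 0.0], [0, 0, 0.03]],
    [0.06, [0.016, -0.012, 0.001], [0, 0, 0.031]],
    [0.06, [0.015, -0.013, 0.0], [0, 0, 0.03]],
    [0.06, [0.015, -0.014, 0.0], [0, 0, 0.03]],
    [0.06, [0.014, -0.013, 0.001], [0, 0, 0.03]],
    [0.06, [0.014, -0.015, 0.0], [0, 0, 0.031]],
    [0.06, [0.013, -0.014, 0.0], [0, 0, 0.03]],
    [0.06, [0.014, -0.015, 0.0], [0, 0, 0.03]],
    [0.06, [0.012, -0.016, 0.001], [0, 0, 0.031]],
    [0.06, [0.012, -0.016, 0.0], [0, 0, 0.03]],
    [0.06, [0.012, -0.016, 0.0], [0, 0, 0.03]],
    [0.06, [0.011, -0.016, 0.0], [0, 0, 0.03]]
  ]
}}

```text
time: 18.35
position: [585.3, -148.2, 192.5]
tcp_rot: [-3.14, -0.06, -0.001]
wrist_force: [0.5, -0.5, -2.0]
grip_width: 66.1
grasp_force: 20.0
```

Emit:
{"fn": "servo_tool", "kwargs": {
  "commands": [
    [0.06, [0.011, -0.017, 0.001], [0, 0, 0.031]],
    [0.06, [0.01, -0.017, 0.0], [0, 0, 0.03]],
    [0.06, [0.01, -0.018, 0.0], [0, 0, 0.03]],
    [0.06, [0.009, -0.017, 0.001], [0, 0, 0.03]],
    [0.06, [0.008, -0.018, 0.0], [0, 0, 0.031]],
    [0.06, [0.008, -0.019, 0.0], [0, 0, 0.03]],
    [0.06, [0.008, -0.018, 0.0], [0, 0, 0.03]],
    [0.06, [0.007, -0.019, 0.001], [0, 0, 0.031]],
    [0.06, [0.006, -0.019, 0.0], [0, 0, 0.03]],
    [0.06, [0.006, -0.019, 0.0], [0, 0, 0.03]],
    [0.06, [0, 0, 0], [0, 0, 0]],
    [0.06, [0, 0, 0], [0, 0, 0]]
  ]
}}

```text
time: 19.55
position: [685.6, 23.3, 190.0]
tcp_rot: [3.114, -0.411, 0.001]
wrist_force: [-0.7, -0.8, -1.3]
grip_width: 65.8
grasp_force: 20.0
```

Run:
```python
from plan import *
s=env.sense();print(s["position"],s["grip_width"],s["wrist_force"],s["joint_pos"])
rows(np.array([684.5,23.5,122.]),down(-.264),10,0.06)
```

```text
[685.6026388   23.32080387 190.04560283] 65.79309483152966 [-0.70750381 -0.78985993 -1.2572816 ] [-1.41602350e-01  4.58942996e-01  1.27552578e+00 -1.69247034e-04
  1.40647177e+00  1.69187892e+00]
[[0.06, [-0.0, 0.0, 0.007], [0.0, -0.0, 0.0]], [0.06, [-0.0, 0.0, 0.007], [0.0, -0.0, 0.0]], [0.06, [-0.0, 0.0, 0.006], [0.0, -0.0, 0.0]], [0.06, [-0.0, 0.0, 0.007], [0.0, -0.0, 0.001]], [0.06, [-0.001, 0.0, 0.007], [0.0, -0.0, -0.0]], [0.06, [0.0, 0.0, 0.007], [0.0, -0.0, -0.0]], [0.06, [0.0, 0.0, 0.007], [0.0, -0.0, -0.0]], [0.06, [0.0, 0.0, 0.006], [0.0, -0.001, 0.0]], [0.06, [-0.0, 0.0, 0.007], [0.0, 0.0, 0.0]], [0.06, [-0.0, 0.0, 0.007], [0.0, 0.0, 0.0]]]
end [684.7  23.6 122. ] max 0.007071067811865475 0.001
```

Emit:
{"fn": "servo_tool", "kwargs": {
  "commands": [
    [0.06, [-0.001, 0, 0.012], [0, 0, 0]],
    [0.06, [0, 0, 0.015], [0, 0, 0]],
    [0.06, [0, 0, 0.015], [0, 0, 0]],
    [0.06, [0, 0, 0.012], [0, 0, 0]],
    [0.06, [0, 0, 0.01], [0, 0, 0]],
    [0.06, [0, 0, 0.006], [0, 0, 0]],
    [0.06, [0, 0, 0.004], [0, 0, 0]],
    [0.06, [0, 0, 0.001], [0, 0, 0]],
    [0.06, [0, 0, 0], [0, 0, 0]]
  ]
}}

```text
time: 20.45
position: [686.1, 23.6, 117.1]
tcp_rot: [-3.114, 0.413, -0.007]
wrist_force: [0.1, 0.7, -1.6]
grip_width: 65.7
grasp_force: 20.0
```

Emit:
{"fn": "servo_tool", "kwargs": {
  "commands": [
    [0.06, [0, 0, 0.001], [0, 0, 0]],
    [0.06, [0, 0, 0.001], [0, 0, 0]],
    [0.06, [0, 0, 0], [0, 0, 0]]
  ]
}}

```text
time: 20.75
position: [685.8, 23.6, 114.8]
tcp_rot: [-3.114, 0.413, -0.006]
wrist_force: [-0.8, 0.5, -2.0]
grip_width: 65.9
grasp_force: 20.0
```

Emit:
{"fn": "servo_tool", "kwargs": {
  "commands": [
    [0.06, [0, 0, 0.001], [0, 0, 0]],
    [0.06, [-0.001, 0, 0.001], [0, 0, 0]],
    [0.06, [0, 0, 0], [0, 0, 0]]
  ]
}}

```text
time: 21.05
position: [684.7, 23.9, 112.7]
tcp_rot: [-3.114, 0.413, -0.005]
wrist_force: [0.2, 0.3, -1.5]
grip_width: 66.1
grasp_force: 20.0
```

Emit:
{"fn": "servo_tool", "kwargs": {
  "commands": [
    [0.06, [0, 0, 0.0005], [0, 0, 0]],
    [0.06, [0, 0, 0], [0, 0, 0]]
  ]
}}

```text
time: 21.25
position: [684.8, 23.8, 112.6]
tcp_rot: [-3.114, 0.413, -0.006]
wrist_force: [-0.6, 0.9, 1.0]
grip_width: 65.8
grasp_force: 20.0
```

Touched down. Release and lift.

Emit:
{"fn": "servo_tool", "kwargs": {
  "commands": [
    [0.067, [0, 0, 0], [0, 0, 0]],
    [0.07, [0, 0, 0], [0, 0, 0]],
    [0.076, [0, 0, 0], [0, 0, 0]],
    [0.084, [0, 0, 0], [0, 0, 0]],
    [0.0919, [0, 0, 0], [0, 0, 0]],
    [0.0919, [0, 0, 0], [0, 0, 0]],
    [0.0919, [0, 0, -0.008], [0, 0, 0]],
    [0.0919, [0, 0, -0.012], [0, 0, 0]],
    [0.0919, [0, 0, -0.02], [0, 0, 0]],
    [0.0919, [0, 0, -0.025], [0, 0, 0]],
    [0.0919, [0, 0, -0.025], [0, 0, 0]],
    [0.0919, [0, 0, -0.02], [0, 0, 0]]
  ]
}}

```text
time: 22.45
position: [685.2, 23.8, 225.7]
tcp_rot: [-3.114, 0.413, -0.011]
wrist_force: [0.5, -0.1, -0.6]
grip_width: 92.1
grasp_force: 0.0
```

Run:
```python
from plan import *
s=env.sense();print(s["position"],s["grip_width"])
tgt=W(p0,Pp(p0[3],-26,0,116)); print(tgt)
a=np.array([520,50,225.])
st=rows(a,R.from_euler("z",p0[2])*R.from_euler("y",-.35)*R.from_euler("x",np.pi),9,0.0)
rows(tgt,RK,6,0.0,start=st)
```

```text
[685.15710755  23.78503342 225.67678848] 92.08754352674157
[473.39309276  54.43223108 161.969     ]
[[0.0, [-0.018, 0.002, -0.0], [-0.0, 0.038, 0.0]], [0.0, [-0.019, 0.002, -0.001], [-0.0, 0.038, -0.0]], [0.0, [-0.018, 0.002, -0.001], [-0.0, 0.038, -0.0]], [0.0, [-0.019, 0.002, -0.002], [-0.001, 0.039, -0.0]], [0.0, [-0.018, 0.002, -0.003], [0.0, 0.038, -0.0]], [0.0, [-0.018, 0.002, -0.004], [0.0, 0.038, 0.0]], [0.0, [-0.018, 0.002, -0.004], [0.0, 0.038, 0.0]], [0.0, [-0.018, 0.002, -0.005], [-0.0, 0.038, 0.0]], [0.0, [-0.017, 0.002, -0.006], [-0.0, 0.038, 0.0]]]
end [520.2  49.7 225.5] max 0.019209372712298545 0.03901281840626232
[[0.0, [-0.011, 0.001, 0.007], [-0.0, 0.058, -0.0]], [0.0, [-0.011, 0.002, 0.007], [-0.0, 0.058, -0.0]], [0.0, [-0.012, 0.001, 0.006], [-0.0, 0.058, -0.0]], [0.0, [-0.012, 0.001, 0.005], [-0.0, 0.058, -0.0]], [0.0, [-0.012, 0.001, 0.005], [-0.0, 0.058, -0.0]], [0.0, [-0.013, 0.002, 0.004], [-0.0, 0.059, -0.0]]]
end [473.3  54.1 161.5] max 0.013747727084867519 0.059
```

Emit:
{"fn": "servo_tool", "kwargs": {
  "commands": [
    [0.0, [-0.018, 0.002, 0.0], [0, 0.038, 0]],
    [0.0, [-0.019, 0.002, -0.001], [0, 0.038, 0]],
    [0.0, [-0.018, 0.002, -0.001], [0, 0.038, 0]],
    [0.0, [-0.019, 0.002, -0.002], [0, 0.039, 0]],
    [0.0, [-0.018, 0.002, -0.003], [0, 0.038, 0]],
    [0.0, [-0.018, 0.002, -0.004], [0, 0.038, 0]],
    [0.0, [-0.018, 0.002, -0.004], [0, 0.038, 0]],
    [0.0, [-0.018, 0.002, -0.005], [0, 0.038, 0]],
    [0.0, [-0.017, 0.002, -0.006], [0, 0.038, 0]]
  ]
}}

```text
time: 23.35
position: [519.1, 49.9, 224.1]
tcp_rot: [3.024, -0.402, 0.535]
wrist_force: [-0.5, 0.9, 0.2]
grip_width: 21.9
grasp_force: 0.0
```

Emit:
{"fn": "servo_tool", "kwargs": {
  "commands": [
    [0.0, [-0.011, 0.001, 0.007], [0, 0.058, 0]],
    [0.0, [-0.011, 0.002, 0.007], [0, 0.058, 0]],
    [0.0, [-0.012, 0.001, 0.006], [0, 0.058, 0]],
    [0.0, [-0.012, 0.001, 0.005], [0, 0.058, 0]],
    [0.0, [-0.012, 0.001, 0.005], [0, 0.058, 0]],
    [0.0, [-0.013, 0.002, 0.004], [0, 0.059, 0]],
    [0.0, [0, 0, 0], [0, 0, 0]],
    [0.0, [0, 0, 0], [0, 0, 0]]
  ]
}}

```text
time: 24.15
position: [473.1, 54.3, 160.4]
tcp_rot: [2.847, -0.378, 1.034]
wrist_force: [0.3, -0.3, 1.1]
grip_width: 0.8
grasp_force: 0.0
```

Run:
```python
from plan import *
where(); 
im=env.capture("top"); cv2.imwrite("pics/top3.png",cv2.resize(im[120:270,240:460,::-1],None,fx=3.6,fy=3.6,interpolation=cv2.INTER_CUBIC))
im=env.capture("scene"); cv2.imwrite("pics/s4.png",im[:,:,::-1])
rows(key("tare",30),RK,7,0.0)
```

```text
t 24.15 up -1.2 y -26.2 out 118.7 roterr [-0.001  0.002 -0.   ] F along n 0.6 [ 0.3 -0.3  1.1]
[[0.0, [-0.0, -0.0, 0.013], [-0.0, -0.0, -0.0]], [0.0, [-0.0, -0.0, 0.012], [-0.0, -0.0, -0.0]], [0.0, [-0.0, -0.0, 0.013], [-0.0, -0.0, -0.0]], [0.0, [-0.0, -0.0, 0.013], [-0.001, -0.0, -0.001]], [0.0, [-0.0, -0.0, 0.012], [0.0, -0.0, 0.0]], [0.0, [-0.0, -0.0, 0.013], [0.0, -0.0, 0.0]], [0.0, [-0.001, -0.0, 0.013], [-0.0, -0.0, -0.0]]]
end [528.8  39.4  92.8] max 0.013038404810405297 0.001414213562373095
```

View pics/top3.png

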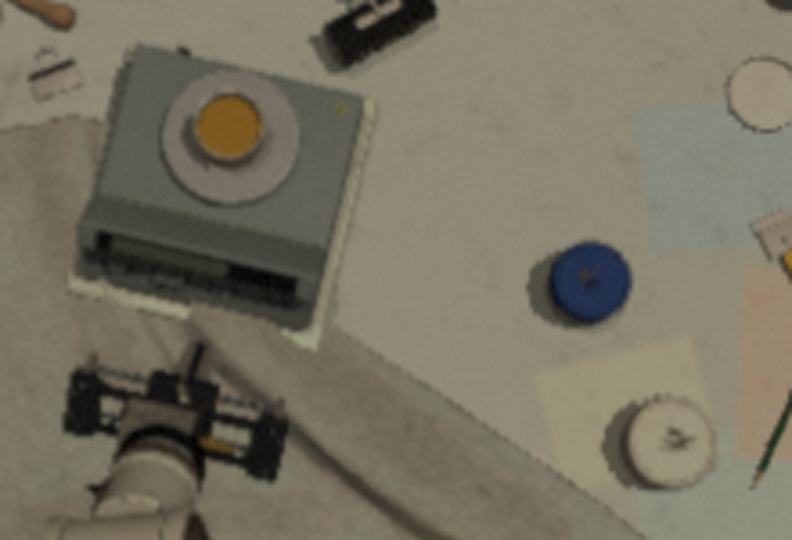

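The tin stands in the middle of the pan, with its rim at crop (229,128) and the pan centre at about (231,138), which agrees with the parallax at the rim's height. The blue and white tins are undisturbed. Next is the tare press.

Emit:
{"fn": "servo_tool", "kwargs": {
  "commands": [
    [0.0, [0, 0, 0.018], [0, 0, 0]],
    [0.0, [0, 0, 0.02], [0, 0, 0]],
    [0.0, [0, 0, 0.02], [0, 0, 0]],
    [0.0, [0, 0, 0.02], [0, 0, 0]],
    [0.0, [0, 0, 0.015], [0, 0, 0]],
    [0.0, [0, 0, 0.01], [0, 0, 0]],
    [0.0, [0, 0, 0.005], [0, 0, 0]],
    [0.0, [0, 0, 0], [0, 0, 0]]
  ]
}}

```text
time: 25.05
position: [540.4, 35.8, 76.4]
tcp_rot: [2.847, -0.379, 1.033]
wrist_force: [-0.6, -0.5, -0.3]
grip_width: 0.4
grasp_force: 0.0
```

```bash
python3 -c "
from plan import *
where()"
```

```text
t 25.05 up -1.8 y -26.5 out 9.5 roterr [-0.     0.003 -0.001] F along n 0.1 [-0.6 -0.5 -0.3]
```

Emit:
{"fn": "servo_tool", "kwargs": {
  "commands": [
    [0.0, [0, 0, 0.002], [0, 0, 0]],
    [0.0, [0, 0, 0.0015], [0, 0, 0]],
    [0.0, [0, 0, 0], [0, 0, 0]]
  ]
}}

```text
time: 25.35
position: [542.1, 35.7, 74.2]
tcp_rot: [2.847, -0.378, 1.035]
wrist_force: [-0.2, -0.6, 2.6]
grip_width: 0.1
grasp_force: 1.0
```

```bash
python3 -c "
from plan import *
where()"
```

```text
t 25.35 up -1.9 y -26.2 out 6.7 roterr [-0.001  0.001 -0.   ] F along n 2.0 [-0.2 -0.6  2.6]
```

Emit:
{"fn": "servo_tool", "kwargs": {
  "commands": [
    [0.0, [0, 0, 0.0015], [0, 0, 0]],
    [0.0, [0, 0, 0.0015], [0, 0, 0]],
    [0.0, [0, 0, 0.001], [0, 0, 0]],
    [0.0, [0, 0, 0], [0, 0, 0]]
  ]
}}

```text
time: 25.75
position: [544.2, 35.1, 71.4]
tcp_rot: [2.847, -0.378, 1.034]
wrist_force: [-18.4, 0.3, 22.8]
grip_width: 0.7
grasp_force: 14.3
```

```bash
python3 -c "
from plan import *
where()"
```

```text
t 25.75 up -2.0 y -26.2 out 3.1 roterr [-0.001  0.001  0.   ] F along n 28.9 [-18.4   0.3  22.8]
```

Tare is fully down at its stop. Next I move to the memory key.

Emit:
{"fn": "servo_tool", "kwargs": {
  "commands": [
    [0.0, [0, 0, -0.004], [0, 0, 0]],
    [0.0, [0, 0, -0.008], [0, 0, 0]],
    [0.0, [0, 0, -0.01], [0, 0, 0]],
    [0.0, [0.001, 0.012, 0], [0, 0, 0]],
    [0.0, [0.001, 0.015, 0], [0, 0, 0]],
    [0.0, [0, 0.015, 0], [0, 0, 0]],
    [0.0, [0, 0.01, 0], [0, 0, 0]],
    [0.0, [0, 0, 0], [0, 0, 0]],
    [0.0, [0, 0, 0.008], [0, 0, 0]],
    [0.0, [0, 0, 0.005], [0, 0, 0]],
    [0.0, [0, 0, 0.002], [0, 0, 0]],
    [0.0, [0, 0, 0], [0, 0, 0]]
  ]
}}

```text
time: 26.95
position: [527.1, -14.0, 76.1]
tcp_rot: [2.849, -0.378, 1.031]
wrist_force: [-1.1, 0.4, 0.4]
grip_width: 1.0
grasp_force: 0.0
```

```bash
python3 -c "
from plan import *
where()"
```

```text
t 26.95 up -1.8 y -78.0 out 9.1 roterr [-0.001  0.004  0.   ] F along n 1.1 [-1.1  0.4  0.4]
```

Emit:
{"fn": "servo_tool", "kwargs": {
  "commands": [
    [0.0, [0, 0, 0.0015], [0, 0, 0]],
    [0.0, [0, 0, 0.001], [0, 0, 0]],
    [0.0, [0, 0, 0], [0, 0, 0]]
  ]
}}

```text
time: 27.25
position: [528.7, -14.5, 74.6]
tcp_rot: [2.848, -0.378, 1.032]
wrist_force: [-1.7, 2.2, 1.2]
grip_width: 0.2
grasp_force: 1.1
```

```bash
python3 -c "
from plan import *
where()"
```

```text
t 27.25 up -1.5 y -78.1 out 6.9 roterr [-0.001  0.003 -0.   ] F along n 2.3 [-1.7  2.2  1.2]
```

Emit:
{"fn": "servo_tool", "kwargs": {
  "commands": [
    [0.0, [0, 0, 0.0015], [0, 0, 0]],
    [0.0, [0, 0, 0.0015], [0, 0, 0]],
    [0.0, [0, 0, 0.001], [0, 0, 0]],
    [0.0, [0, 0, 0], [0, 0, 0]]
  ]
}}

```text
time: 27.65
position: [531.1, -15.2, 71.9]
tcp_rot: [2.848, -0.377, 1.031]
wrist_force: [-21.1, 3.6, 20.0]
grip_width: 0.2
grasp_force: 14.9
```

```bash
python3 -c "
from plan import *
where()"
```

```text
t 27.65 up -1.4 y -78.2 out 3.3 roterr [-0.001  0.004  0.   ] F along n 29.0 [-21.1   3.6  20. ]
```

Memory is fully down. I'll retract and check the result.

Emit:
{"fn": "servo_tool", "kwargs": {
  "commands": [
    [0.0, [0, 0, -0.004], [0, 0, 0]],
    [0.0, [0, 0, -0.008], [0, 0, 0]],
    [0.0, [0, 0, -0.012], [0, 0, 0]],
    [0.0, [0, 0, -0.02], [0, 0, 0]],
    [0.0, [0, 0, -0.03], [0, 0, 0]],
    [0.0, [0, 0, -0.03], [0, 0, 0]],
    [0.0, [0, 0.02, -0.03], [0, 0, 0]],
    [0.0, [0, 0.03, -0.02], [0, 0, 0]],
    [0.0, [0, 0.02, -0.01], [0, 0, 0]],
    [0.0, [0, 0, 0], [0, 0, 0]],
    [0.0, [0, 0, 0], [0, 0, 0]]
  ]
}}

```text
time: 28.75
position: [431.9, -55.0, 193.8]
tcp_rot: [2.848, -0.384, 1.016]
wrist_force: [0.7, 0.5, 0.1]
grip_width: 0.4
grasp_force: 0.0
```

Run:
```python
from plan import *
where(); a=cv2.imread("pics/scene0.png")
im=env.capture("scene")[:,:,::-1]
sl=(slice(216,236),slice(273,290));su=(slice(213,231),slice(287,303))
for s in(sl,su): print(np.abs(im[s].astype(float)-a[s]).mean())
cv2.imwrite("pics/end.png",cv2.resize(im[160:260,240:440],None,fx=4,fy=4,interpolation=cv2.INTER_CUBIC))
```

```text
t 28.75 up 11.6 y -142.5 out 151.5 roterr [ 0.006  0.013 -0.002] F along n -0.3 [0.7 0.5 0.1]
1.311764705882353
1.2291666666666667
```

View pics/end.png

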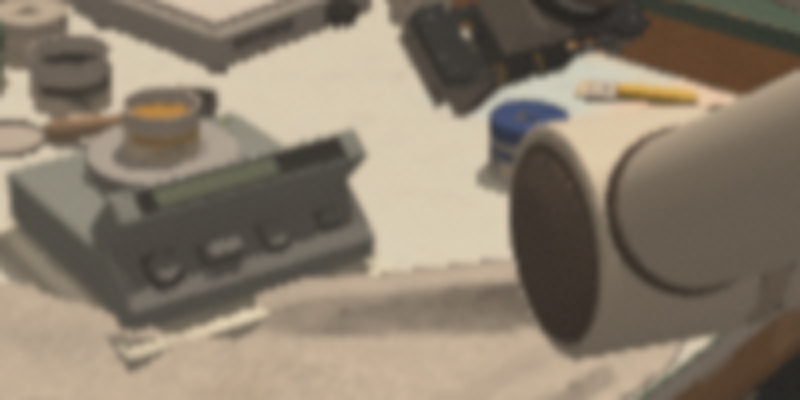

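The tin stands upright on the pan at crop (162,125). Power is locked in and unit is out, both unchanged from the "in" and "out" references, and the gripper is clear. I'll hand it in.

```bash
python3 -c "
from workcell import env
print(env.finish_job())"
```

```text
the job is handed in; nothing more can be done
None
```

The job is handed in, with no verdict returned: I switched the scale off, found the unit key already out (grams) so left it unpressed, switched the scale back on with the pan empty, stood the small tin in the middle of the pan, and pressed tare then memory to their stops, finishing about 29 s into the 67 s limit.

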